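Check the pill case in through the spring flap

TASK

Take the steel pill case from the coaster and lower it upright into the open front part of the white dock, then push it along the lane, pushing open the blue spring flap, until it presses the orange spring buffer at the far end: the buffer must give by two to five millimetres for a moment, but must not be driven to the end of its short travel. Then let go and leave the case standing in the bay with the flap shut behind it; be gentle with the dock and leave the other things on the table where they are.

Things in the scene. Friction and masses are not known exactly. Their poses are not given: they have to be found in the camera images.
- case_center (a point): Stainless steel lipstick-shaped pill case, about 110 g, upright on the coaster, 82 mm tall: a round body 34 mm across and 40 mm tall with a bevelled foot, above it a narrower round screw lid 20 mm across and 42 mm tall, by which it is gripped while in the dock. This point is its centre, 41 mm above its underside; z is up its axis.
- dock: White plastic check-in dock fixed to the table, 235 mm long, 74 wide, 52 tall; floor 5 mm thick. Origin: at table level, on the lane's centre line, in the plane of the shut flap. x runs inwards along the lane, y left, z up. The lane is 39 mm wide up to the flap; in the bay behind it the right wall is at y = -19.5 mm, the left one steps back to y = 32 mm to give the flap room.
- front_floor (a point): Point on the floor (top side, 5 mm above the table) of the dock's open front part, on the centre line, 55 mm before the flap plane. The front part is 80 mm long, open on top, its side walls 49 mm tall, and narrows like a funnel to the 39 mm lane, 35 mm before the flap. The case has room to stand here.
- slot (a point): Start of the slot in the bay's clear roof: on the centre line, above the flap plane, at the roof's top, 52 mm above the table (underside 49 mm). The slot is 26 mm wide, open at the front, and runs 125 mm inwards. The lid of the case passes along it, the body does not fit through, so the case gets into the bay only through the flap. Nothing on the dock is higher.
- flap (a joint): Blue spring flap across the lane, 36 mm tall, 44 mm from hinge to free edge, on an upright hinge at x = 0, y = 26 mm of the dock. Value in rad: 0 shut, up to 1.45 as it swings inwards, its only way. It takes about 2 N to start it, 3 to 6 N further on (keep the case from tilting and its foot 2 mm off the floor, or it digs in), and pushes the case to the right. It shuts once the centre of the case is 60 mm past it.
- buffer (a joint): Orange spring buffer pad on the grey stop block at the end of the bay. Value in m: how far it is pushed in; 0 at rest, 0.007 at the end of its travel (stay below 0.0058). It gives from 2 N, then 1.1 N more per mm (the case may rub as well); 2 mm or more for 0.5 s is enough. The block is adjustable: the resting pad lies 82 to 117 mm past the flap plane, not measured, so feel for it.
- coaster: Round wooden coaster, 100 mm across, 8 mm thick, loose; origin under its centre. The pill case stands on it.
- pebble: Grey stone pebble, 58 mm across, 25 mm tall, loose; origin under its centre.
- bell: Chrome hand bell, 64 mm across, 94 mm tall, loose; origin under its centre.
- sanitiser: Clear bottle with a white cap, 56 mm across, 130 mm tall, loose; origin under its centre.
There are look-alikes about, which are no part of the job. Leave any pink look-alike of the part that bears case_center alone.

How it is judged (in metres and radians):
On the way, in this order (a step that is already met when the one before it is completed fails the run):
1. the case is lowered (foot within 8 mm of the floor) into the front part of the dock, before the shut flap (x of case_center in the frame of dock between -0.085 and -0.017 m and y of case_center in the frame of dock between -0.014 and 0.014 m and z of case_center in the frame of dock below 0.054 m and value of joint flap below 0.15 rad), for 0.1 s.
2. the case goes through the flap, low in the lane (x of case_center in the frame of dock between -0.01 and 0.058 m and y of case_center in the frame of dock between -0.014 and 0.014 m and z of case_center in the frame of dock below 0.054 m and value of joint flap above 0.6 rad), for 0.1 s.
3. the case presses the buffer by 2 mm or more, with the flap shut behind it (value of joint buffer above 0.002 m and x of case_center in the frame of dock above 0.055 m and y of case_center in the frame of dock between -0.014 and 0.014 m and z of case_center in the frame of dock below 0.054 m and value of joint flap below 0.1 rad), for 0.2 s.
At the end, for the whole second after the job is handed in: The case stands upright (within 0.15 rad) on the bay floor, its centre 40 to 115 mm beyond the flap plane, released, and the flap is shut (under 0.1 rad) (x of case_center in the frame of dock between 0.04 and 0.115 m and y of case_center in the frame of dock between -0.014 and 0.03 m and z of case_center in the frame of dock below 0.054 m and angle between case_center's own z axis and vertical below 0.15 rad and value of joint flap below 0.1 rad); the robot touches nothing.
It fails at once if the buffer is driven to the end of its travel (over 6 mm of its 7) (value of joint buffer above 0.006 m).
It fails at once if the dock is forced (over 30 N) (contact force between dock and anything else above 30 N).
It fails at once if the case is tipped over (angle between case_center's own z axis and vertical above 0.7 rad).
It fails at once if the coaster, pebble, bell or bottle is shifted by over 30 mm (distance of any of coaster, pebble, bell, sanitiser from where it was at the start of the episode above 0.03 m).
It also fails if it takes over 56 s, if anything falls off the work surface, if the arm or the gripper's body presses on something with over 40 N, if the wrist force passes 120 N, or if a joint passes its speed limit or range.

ROBOT

A 7-joint arm with a two-finger parallel gripper is mounted at the origin on the work surface. World frame = base frame: x ahead of the robot, y to its left, z up, the work surface at z = 0. Lengths are in m, angles in degrees, forces in N, time in s.
With the tool pointing down it reaches from about 0.425 to 0.875 m from the base axis. Payload 4.7 kg.
Tool frame: the origin (TCP) lies at the very end of the fingers, on their centre line; the grasp point (between the pads) lies 19 mm behind it; z points along the fingers, y is the line along which they close (so a half turn about z gives the same grasp; the last joint's range is limited). The gripper opens to 87 mm and grips with 3 to 60 N. Pads are 19 mm wide; open, the fingers measure 117 mm over their backs; the gripper's body (75 mm by 190 mm) begins 51 mm behind the grasp point.
Start: joints at [0.808, 18.392, -4.016, 83.108, 1.295, 78.541, -3.26], TCP at [0.65, -0, 0.193] pointing down, gripper open.
Joint ranges: [-163.93, 163.93], [-17.29, 119.83], [-79.2, 71.16], [3.27, 140.29], [-89.18, 269.18], [5.43, 117.66], [-154.24, 154.24]. Speed limits (degrees/s): [147.25, 147.25, 180, 180, 180, 180, 180].

INTERFACE

Orientations are given as [roll, pitch, yaw] about the fixed x, y, z axes, in that order (R = Rz(yaw) Ry(pitch) Rx(roll)).
In Python, from cell import get_obs, read_camera, sign_off, silhouettes gives the robot as it stands.
- The arm moves only by the tool play_rows, never from a script. Its argument "steps" is a list that holds one entry, the list of rows, each a list of 7 numbers: the shift along the tool's x, y, z in m, then the turn, a rotation vector about the tool's x, y, z in rad, then the finger opening in m, from 0 to 0.087. A call has 1 to 12 rows; each row shifts and turns the commanded pose from where the row before left it, along the tool's axes as they then stand; what a row does not reach is not made up. A row lasts 1/10 s, in which the tool goes at most 50 mm and 8.59 degrees, less where a joint would pass 70% of its speed; a pose out of reach is approached as far as the arm can. A call is refused whole if a number of a shift passes 0.05 or a number of a turn 0.15, either way. A call with a gripper value outside its range is refused whole. The fingers move at their own pace and stop on an object; "force" is the grip in N (left out, the last holds). Time passes only in rows, so rows that do not move let the fingers close. It gives the time, the measured TCP pose, the force, the opening and the grip force at its end, in the units of the state.
- get_obs(): the state, without advancing time (a new reading comes with each control period).
- read_camera(name): name is "scene" or "side" or "wrist"; returns a dict with "frame" (420x560x3 uint8, red, green, blue), "intrinsics" (3x3 intrinsics, pixels), "view" (4x4, takes a point from world to camera coordinates). Camera axes: x right, y up, looking along -z (the intrinsics and any distortion apply to the point x, -y, -z); pixel columns grow to the right and rows downward; lengths in m; the calibration is good to about 2 mm. A picture is of the moment at which its call begins. There is no depth.
- sign_off(): hands the job in; it is judged then, once.
Trained networks look in the newest picture that a camera, given by its name, has taken for a name from the list of things; names that differ only in an ending like _2 or _b are one class to them, and where a whole thing is asked for, a point or a joint stands for the part that bears it (a point fixed in the world has none). Each returns a list of dicts, best first, with "p" (0 to 1); they miss things now and then, are a little off and sometimes report something else, mostly with a low value. They report only what shows in the picture. A call takes as long as a camera call. They do not tell look-alikes from the thing itself.
- silhouettes(camera, name): "pixels" (420x560 bool, what is visible of it) and "extent" ([left, top, right, bottom] in pixels, round what is visible of it).
The state is a dict: "time_s": time; "qpos": joint angles; "joint_velocities": joint speeds; "effort": joint torques, N m; "tool_pos": TCP position; "tool_rot": TCP orientation; "force": force on the tool from outside, world axes, zero at the start; "wrist_torque": the same for the moment, N m; "grip_width": finger opening in m; "grasp_force": force on a finger pad.
Only numpy, scipy, OpenCV 4.12 (cv2) and the standard library are available. Lean on these libraries where they do the work, as an engineer would, in place of code of your own. Each camera call takes 0.05 s, during which the arm holds its last target. There are 200 camera calls.

## Working session

There is one attempt and no reset: what is moved stays moved. The work goes in short steps, Python scripts to look and compute and a tool call to move; the robot and the scene stay as the last step left them, time stands still between calls to the robot, and variables do not carry over. Pictures are saved under pics/ and viewed, at most 10 in all, crops included, and the job is handed in when it is done.

Besides the shell and the picture viewer there is one more tool, called after ">>>" by a JSON object that holds its "op" and its "data", one argument or row to a line. play_rows: Moves the arm, as the interface text tells. Its arguments: {"type":"object","properties":{"steps":{"type":"array","items":{"type":"array","items":{"type":"array","items":{"type":"number"}}}},"force":{"type":"number"}},"required":["steps"]}

```bash
mkdir -p pics; cat > h.py <<'E'
import numpy as np, cv2
from cell import *
def ray(c,u,v):
    K=np.array(c["intrinsics"]);V=np.array(c["view"])
    d=np.linalg.inv(K)@[u,v,1]; d=np.array([d[0],-d[1],-d[2]])
    R=V[:3,:3]; return -R.T@V[:3,3], R.T@d
def onz(c,u,v,z):
    o,d=ray(c,u,v); return o+d*(z-o[2])/d[2]
def proj(c,p):
    K=np.array(c["intrinsics"]);V=np.array(c["view"])
    q=V[:3,:3]@np.array(p)+V[:3,3]; q=K@[q[0],-q[1],-q[2]]; return q[:2]/q[2]
E
python3 - <<'E'
from h import *
o=get_obs();print({k:np.round(v,3) for k,v in o.items()})
ims=[]
for n in ["scene","side"]:
    c=read_camera(n);ims.append(c["frame"]);print(n,np.round(c["intrinsics"],1).tolist(),np.round(c["view"],3).tolist())
    for k in ["case_center","dock","flap","buffer","coaster","pebble","bell","sanitiser"]:
        print(k,[(round(s["p"],2),np.round(s["extent"]).tolist()) for s in silhouettes(n,k)][:4])
    cv2.imwrite(f"pics/{n}0.png",c["frame"][:,:,::-1])
E
```

```text
{'time_s': np.float64(0.0), 'qpos': array([ 0.81 , 18.439, -4.016, 83.174,  1.296, 78.542, -3.261]), 'joint_velocities': array([-0.053,  0.021,  0.066,  0.009,  0.028, -0.097,  0.03 ]), 'effort': array([-0.0000e+00, -4.9128e+01, -4.0400e-01, -3.1253e+01, -6.4000e-02,
        4.4000e-02,  0.0000e+00]), 'tool_pos': array([ 0.649, -0.   ,  0.192]), 'tool_rot': array([-1.7989e+02,  6.0000e-03,  8.9999e+01]), 'force': array([-0.659, -0.321, -0.102]), 'wrist_torque': array([-0.005,  0.011, -0.017]), 'grasp_force': np.float64(0.0), 'grip_width': np.float64(0.088)}
scene [[482.8, 0.0, 293.4], [0.0, 482.8, 208.5], [0.0, 0.0, 1.0]] [[-0.226, 0.974, -0.017, 0.1], [-0.635, -0.134, 0.76, 0.284], [0.738, 0.183, 0.649, -1.643], [0.0, 0.0, 0.0, 1.0]]
case_center [(0.86, [127.0, 180.0, 143.0, 209.0]), (0.85, [150.0, 219.0, 166.0, 247.0]), (0.77, [159.0, 183.0, 176.0, 210.0]), (0.68, [151.0, 162.0, 162.0, 189.0])]
dock [(0.77, [313.0, 199.0, 374.0, 279.0])]
flap [(0.4, [345.0, 220.0, 351.0, 232.0])]
buffer []
coaster [(0.92, [150.0, 200.0, 185.0, 223.0]), (0.45, [315.0, 199.0, 374.0, 281.0])]
pebble [(0.83, [192.0, 227.0, 214.0, 244.0]), (0.32, [224.0, 174.0, 244.0, 207.0])]
bell [(0.88, [221.0, 173.0, 246.0, 208.0])]
sanitiser [(0.58, [438.0, 224.0, 468.0, 274.0])]
side [[476.6, 0.0, 275.5], [0.0, 476.6, 205.0], [0.0, 0.0, 1.0]] [[0.876, -0.482, -0.017, -0.466], [0.343, 0.598, 0.724, -0.261], [-0.339, -0.64, 0.69, -1.096], [0.0, 0.0, 0.0, 1.0]]
case_center [(0.86, [314.0, 357.0, 334.0, 385.0]), (0.76, [299.0, 330.0, 316.0, 362.0]), (0.7, [332.0, 304.0, 356.0, 332.0]), (0.67, [367.0, 342.0, 383.0, 372.0])]
dock []
flap []
buffer []
coaster [(0.67, [319.0, 306.0, 368.0, 350.0]), (0.16, [210.0, 172.0, 295.0, 215.0])]
pebble [(0.92, [328.0, 258.0, 349.0, 283.0])]
bell [(0.87, [264.0, 268.0, 290.0, 303.0]), (0.72, [317.0, 308.0, 371.0, 347.0])]
sanitiser [(0.75, [217.0, 111.0, 238.0, 153.0])]
```

```bash
python3 - <<'E'
import cv2,numpy as np
a=cv2.imread("pics/scene0.png");b=cv2.imread("pics/side0.png")
p=cv2.resize(a[150:290,110:390],(800,400),interpolation=cv2.INTER_CUBIC)
cv2.imwrite("pics/a.png",p)
q=cv2.resize(b[100:400,190:420],(460,600),interpolation=cv2.INTER_CUBIC)
cv2.imwrite("pics/b.png",q)
E
```

```text
(no output)
```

View pics/a.png

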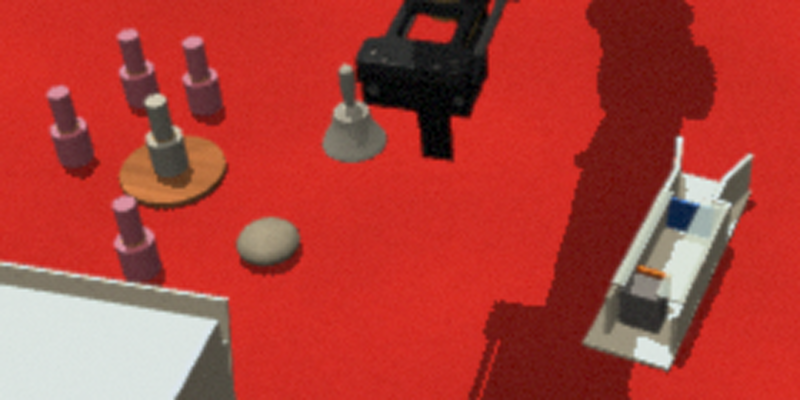

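View pics/b.png

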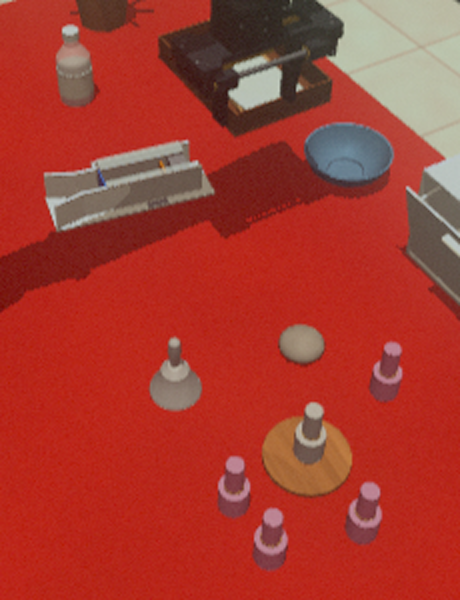

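Steel case: scene about (167,197), side about (346,317), grey and on the coaster. The look-alikes are the pink ones at scene (135,195), (158,233), (157,175) and (181,176), plus the bell at (233,190). The dock is at scene (345,240) with its mouth at the top and its stop block at the bottom.

```bash
python3 - <<'E'
from h import *
cs=read_camera("scene");
ss=[s for s in silhouettes("scene","case_center")]
cd=read_camera("side"); sd=silhouettes("side","case_center")
def pick(L,u,v):
    return min(L,key=lambda s:abs((s["extent"][0]+s["extent"][2])/2-u)+abs((s["extent"][1]+s["extent"][3])/2-v))
a=pick(ss,167,197);b=pick(sd,346,317)
def cen(s): 
    v,u=np.nonzero(s["pixels"]);return u.mean()+.5,v.mean()+.5
for s in (a,b): print(s["extent"],s["p"],cen(s))
from scipy.optimize import least_squares
# centroid approx at z=0.008+0.036 (body larger)
for c,s in((cs,a),(cd,b)): print(onz(c,*cen(s),0.045))
# coaster
for n,c in(("scene",cs),("side",cd)):
    for k,z in(("coaster",.008),("pebble",.012),("bell",.035),("sanitiser",.06)):
        L=silhouettes(n,k)
        if L: print(n,k,onz(c,*cen(L[0]),z).round(3))
f=lambda x,y:(110+x/2.857,150+y/2.857)
for nm,p,z in[("endL",(583,345),.005),("endR",(670,368),.005),("front1",(680,138),.054),("front2",(752,155),.054),("flapTop",(685,205),.04),("buf",(650,271),.03)]:
    print(nm,onz(cs,*f(*p),z).round(3))
g=lambda x,y:(190+x/2,100+y/2)
for nm,p,z in[("front near bottom",(55,228),0),("front near top",(55,205),.054),("front far top",(46,176),.054),("end near bottom",(213,190),0)]:
    print(nm,onz(cd,*g(*p),z).round(3))
# crop check of the choice
x=cv2.resize(cs["frame"][160:255,120:200],(480,570),interpolation=cv2.INTER_CUBIC);cv2.imwrite("pics/c.png",x[:,:,::-1])
c=read_camera("wrist");cv2.imwrite("pics/w0.png",c["frame"][:,:,::-1])
print(c["view"],c["intrinsics"])
E
```

```text
[160.6, 183.8, 176.5, 209.1] 0.61 (np.float64(167.67253521126761), np.float64(198.9788732394366))
[334.4, 303.8, 354.5, 333.0] 0.88 (np.float64(345.2507331378299), np.float64(318.608504398827))
[ 0.52882624 -0.32236641  0.045     ]
[ 0.52376313 -0.3290955   0.045     ]
scene coaster [ 0.537 -0.317  0.008]
scene pebble [ 0.605 -0.195  0.012]
scene bell [ 0.462 -0.161  0.035]
scene sanitiser [0.589 0.411 0.06 ]
side coaster [ 0.518 -0.335  0.008]
side pebble [ 0.604 -0.199  0.012]
side bell [ 0.433 -0.189  0.035]
side sanitiser [0.577 0.397 0.06 ]
endL [0.662 0.1   0.005]
endR [0.671 0.173 0.005]
front1 [0.439 0.146 0.054]
front2 [0.45  0.212 0.054]
flapTop [0.513 0.161 0.04 ]
buf [0.59  0.143 0.03 ]
front near bottom [0.428 0.149 0.   ]
front near top [0.429 0.137 0.054]
front far top [0.442 0.198 0.054]
end near bottom [0.66  0.107 0.   ]
[[ 9.99999722e-01  7.03258754e-05 -7.42339413e-04 -6.48781678e-01]
 [-2.56134090e-04  9.67363484e-01 -2.53392629e-01  3.16018106e-02]
 [ 7.00291982e-04  2.53392748e-01  9.67363233e-01 -3.90082912e-01]
 [ 0.00000000e+00  0.00000000e+00  0.00000000e+00  1.00000000e+00]] [[300.7840976    0.         280.52987479]
 [  0.         300.7840976  213.04741194]
 [  0.           0.           1.        ]]
```

View pics/c.png

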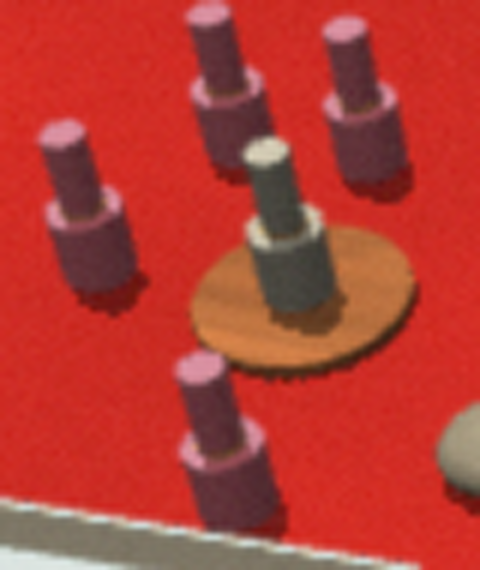

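The choice is confirmed: the grey case stands on the wooden coaster (lid top at scene (164,185)) among four pink ones. I'm moving above it.

>>> {"op": "play_rows", "data": {
  "steps": [
    [[-0.04,-0.015,0,0,0,0,0.06],[-0.04,-0.015,0,0,0,0,0.06],[-0.04,-0.015,0,0,0,0,0.06],[-0.04,-0.015,0,0,0,0,0.06],[-0.04,-0.015,0,0,0,0,0.06],[-0.04,-0.015,0,0,0,0,0.06],[-0.04,-0.015,0,0,0,0,0.06],[-0.04,-0.015,0,0,0,0,0.06],[0,0,0,0,0,0,0.06],[0,0,0,0,0,0,0.06]]
  ]
}}

```text
time_s: 2.55
tool_pos: [0.5293, -0.3213, 0.1935]
tool_rot: [180.0, -0.0, 89.8]
force: [0.4, 0.8, -0.2]
grip_width: 0.0604
grasp_force: 0.0
```

```bash
python3 - <<'E'
from h import *
o=get_obs();print(o["tool_pos"],o["tool_rot"],o["grip_width"])
c=read_camera("wrist");cv2.imwrite("pics/w1.png",c["frame"][:,:,::-1])
L=silhouettes("wrist","case_center")
for s in L:
    v,u=np.nonzero(s["pixels"]);print(round(s["p"],2),np.round(s["extent"]),u.mean(),v.mean(),onz(c,u.mean()+.5,v.mean()+.5,.04).round(3))
print(proj(c,[.526,-.326,.09]),proj(c,[.526,-.326,.048]))
cs=read_camera("scene")
for n,p in dict(p1=(141,207),p2=(164,245),p3=(160,187),p4=(182,189)).items(): print(n,onz(cs,*p,0.003).round(3))
E
```

```text
[ 0.529301   -0.32129715  0.1934884 ] [ 1.79991799e+02 -6.85138000e-03  8.98193074e+01] 0.06040146824170036
0.92 [366. 158. 412. 189.] 387.2662993572084 174.3305785123967 [ 0.651 -0.298  0.04 ]
0.85 [268. 252. 285. 304.] 274.94719471947195 275.36633663366337 [ 0.521 -0.425  0.04 ]
0.83 [263. 183. 291. 222.] 276.20423412204235 199.97260273972603 [ 0.524 -0.328  0.04 ]
0.81 [167. 190. 208. 228.] 189.07511737089203 207.73427230046948 [ 0.421 -0.337  0.04 ]
0.57 [181. 241. 213. 267.] 194.34318181818182 251.55 [ 0.423 -0.392  0.04 ]
[278.40329059 209.07047229] [278.67875962 200.25105867]
p1 [ 0.53  -0.409  0.003]
p2 [ 0.654 -0.284  0.003]
p3 [ 0.436 -0.396  0.003]
p4 [ 0.432 -0.33   0.003]
```

View pics/w1.png

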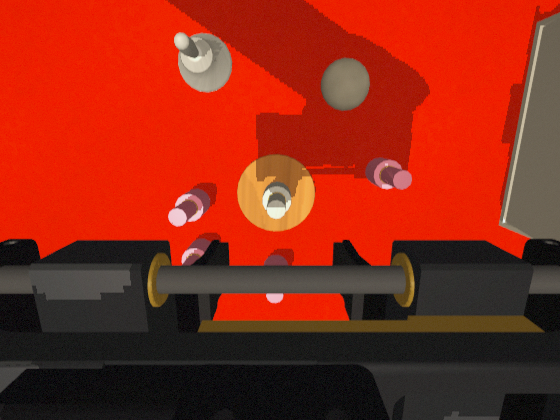

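The wrist view shows the steel case at (275,205) on the coaster and centred between the fingers, with the pink ones about 100 mm away. I'm descending and gripping the lid.

>>> {"op": "play_rows", "data": {
  "steps": [
    [[-0.006,-0.006,0.03,0,0,0,0.06],[0,0,0.03,0,0,0,0.06],[0,0,0.03,0,0,0,0.06],[0,0,0.025,0,0,0,0.06],[0,0,0.015,0,0,0,0.06],[0,0,0.0065,0,0,0,0.06],[0,0,0,0,0,0,0.04],[0,0,0,0,0,0,0.03],[0,0,0,0,0,0,0.022],[0,0,0,0,0,0,0.01],[0,0,0,0,0,0,0.01],[0,0,0,0,0,0,0.01]]
  ],
  "force": 50
}}

```text
time_s: 3.9
tool_pos: [0.5242, -0.3262, 0.0574]
tool_rot: [180.0, 0.0, 90.0]
force: [-0.0, 0.2, 0.1]
grip_width: 0.0198
grasp_force: 0.0
```

>>> {"op": "play_rows", "data": {
  "steps": [
    [[0,0,0,0,0,0,0],[0,0,0,0,0,0,0],[0,0,-0.01,0,0,0,0],[0,0,-0.03,0,0,0,0],[0,0,-0.04,0,0,0,0],[0,0,-0.04,0,0,0,0],[0,0,-0.03,0,0,0,0],[0,0,0,0,0,0,0]]
  ]
}}

```text
time_s: 4.7
tool_pos: [0.5265, -0.3276, 0.2132]
tool_rot: [179.5, 0.3, 90.0]
force: [0.1, 0.4, -1.1]
grip_width: 0.0157
grasp_force: 50.0
```

```bash
python3 - <<'E'
from h import *
o=get_obs();p=np.array(o["tool_pos"]);print(p,o["tool_rot"],o["grip_width"],o["grasp_force"])
T=[]
for n in("scene","side"):
    c=read_camera(n);u,v=proj(c,p+[0,0,-.02]);u=int(u);v=int(v)
    x=c["frame"][max(v-45,0):v+45,u-35:u+35];x=cv2.resize(x,(390,500),interpolation=cv2.INTER_CUBIC);T.append(x)
    print(n,u,v,"axis px",proj(c,p+[0,0,.02]),proj(c,p+[0,0,-.05]))
cv2.imwrite("pics/g.png",np.hstack(T)[:,:,::-1])
c=read_camera("wrist");cv2.imwrite("pics/w2.png",c["frame"][:,:,::-1])
E
```

```text
[ 0.52647636 -0.32759371  0.21321602] [179.50968408   0.2647924   89.98979283] 0.015650791176104 49.99790668487549
scene 154 151 axis px [151.49059833 137.63308474] [157.31733269 161.57996587]
side 352 275 axis px [354.30831251 261.89654723] [350.90772469 284.36986033]
```

View pics/g.png

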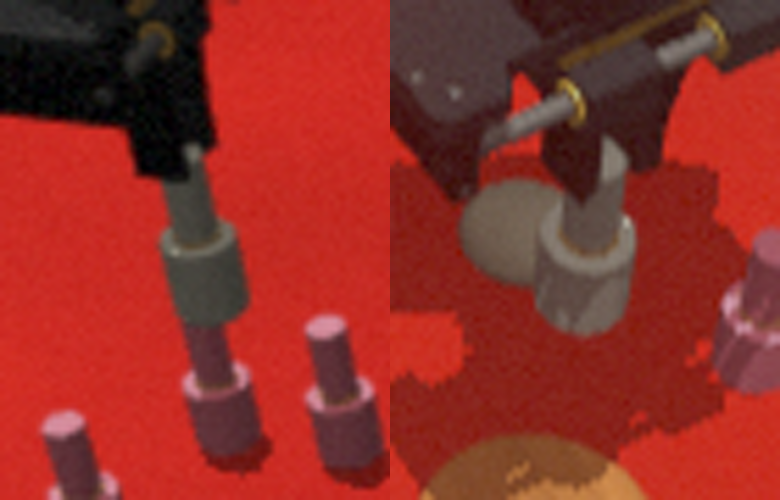

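The side and scene crops show the case hanging upright, but the lid looks off to one side of the fingers. The width of 15.7 mm also points to an off-centre grip, so I'm checking with the wrist camera.

```bash
python3 - <<'E'
import cv2
a=cv2.imread("pics/w2.png")[180:330,180:380];cv2.imwrite("pics/w2c.png",cv2.resize(a,(800,600),interpolation=cv2.INTER_CUBIC))
E
```

```text
(no output)
```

View pics/w2c.png

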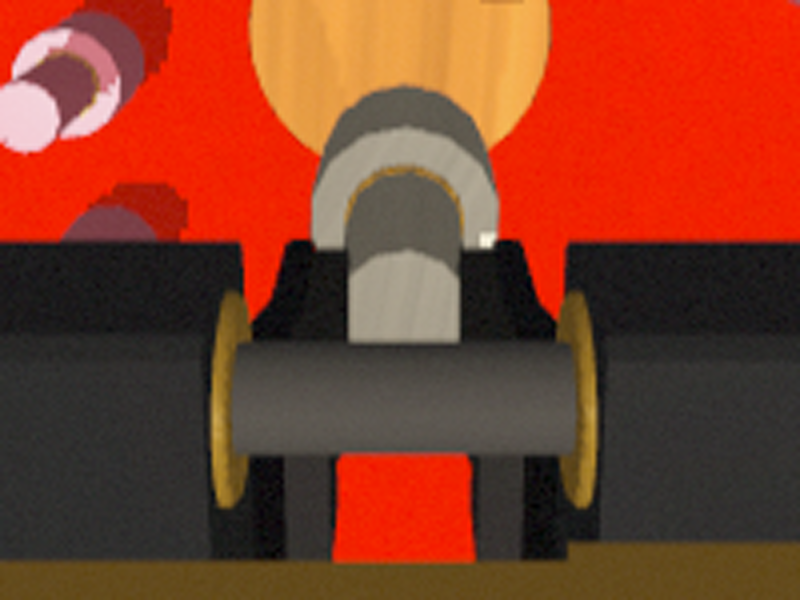

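```bash
python3 - <<'E'
from h import *
c=read_camera("wrist");o=get_obs();p=np.array(o["tool_pos"]);print(p)
f=lambda x,y:(180+x/4,180+y/4)
z0=p[2]-.0494
print("lid top edge y_c",onz(c,*f(404,250),z0+.082)-[0,.01,0])
print("lid base edge",onz(c,*f(404,168),z0+.040)-[0,.0105,0])
print("body top edge",onz(c,*f(404,127),z0+.040)-[0,.017,0])
print("body bot edge",onz(c,*f(404,86),z0+.003)-[0,.017,0])
print(onz(c,*f(312,215),z0+.04),onz(c,*f(498,215),z0+.04))
print(onz(c,*f(348,280),z0+.082),onz(c,*f(460,280),z0+.082))
E
```

```text
[ 0.52313184 -0.32545234  0.20543294]
lid top edge y_c [ 0.52266961 -0.32628036  0.23803294]
lid base edge [ 0.52264788 -0.32707383  0.19603294]
body top edge [ 0.52264434 -0.32618507  0.19603294]
body bot edge [ 0.5226255  -0.3270861   0.15903294]
[ 0.50642274 -0.32522106  0.19603294] [ 0.5392286  -0.3251959   0.19603294]
[ 0.51473734 -0.32079537  0.23803294] [ 0.53060459 -0.32078125  0.23803294]
```

The grip is centred within 1 mm and the case is upright; the soft pads explain the width. I'm carrying it beside the dock to measure the dock with the wrist camera.

>>> {"op": "play_rows", "data": {
  "steps": [
    [[0.02,0,0,0,0,0,0],[0.04,0.001,0,0,0,0,0],[0.04,0.001,0,0,0,0,0],[0.04,0.001,0,0,0,0,0],[0.04,0.001,0,0,0,0,0],[0.04,0.001,0,0,0,0,0],[0.04,0.001,0,0,0,0,0],[0.04,0.001,0,0,0,0,0],[0.04,0,0,0,0,0,0],[0.035,0,0,0,0,0,0],[0.01,0,0,0,0,0,0],[0,0,0,0,0,0,0]]
  ]
}}

```text
time_s: 6.1
tool_pos: [0.5299, 0.0609, 0.2055]
tool_rot: [-179.8, 0.0, 90.2]
force: [-1.0, -1.3, -2.5]
grip_width: 0.0155
grasp_force: 50.0
```

```bash
python3 - <<'E'
from h import *
import pickle
o=get_obs();print(o["tool_pos"],o["tool_rot"],o["time_s"])
c=read_camera("wrist");pickle.dump(dict(c),open("w3.pkl","wb"))
for k in("flap","buffer","dock"):
    for s in silhouettes("wrist",k): 
        v,u=np.nonzero(s["pixels"]);print(k,round(s["p"],2),np.round(s["extent"]),u.mean().round(1),v.mean().round(1))
x=c["frame"][20:320,130:530];cv2.imwrite("pics/w3.png",cv2.resize(x,(800,600),interpolation=cv2.INTER_CUBIC)[:,:,::-1])
E
```

```text
[0.52994382 0.0608813  0.20548397] [-1.79844888e+02  2.16099677e-03  9.02293236e+01] 6.1
flap 0.61 [261.  92. 268. 119.] 264.7 105.2
buffer 0.56 [333. 105. 348. 134.] 340.9 119.3
dock 0.92 [189.  55. 394. 160.] 291.1 107.8
```

View pics/w3.png

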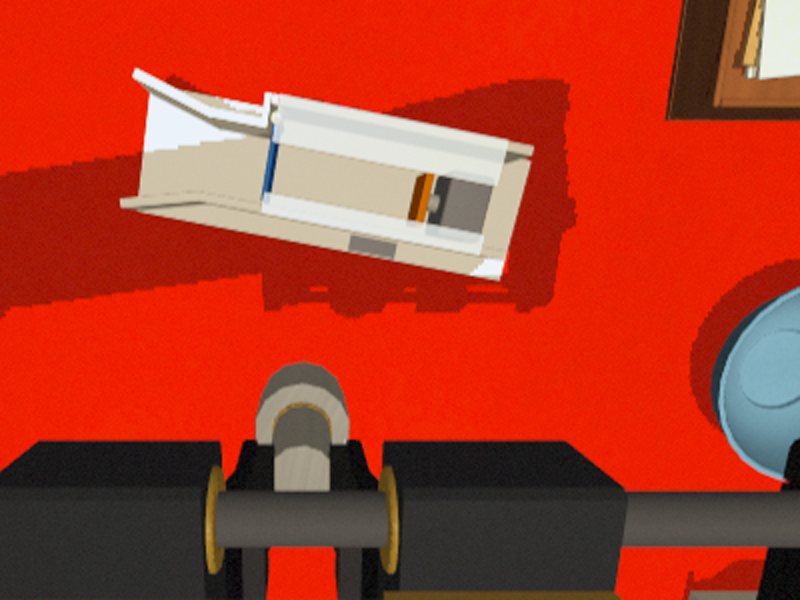

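```bash
cat > fit.py <<'E'
from h import *
import pickle
c=pickle.load(open("w3.pkl","rb"))
f=lambda x,y:(130+(x)/2,20+y/2)
P=dict(endnear=((500,280),0.002),endfar=((533,150),.05),ffl=((150,92),.005),ffr=((138,200),.005),wallL=((135,70),.053),wallR=((122,203),.053),flapL=((276,122),.041),flapR=((267,200),.041),bufTopL=((432,174),.03),bufTopR=((422,221),.03),roofL=((277,95),.052),near0=((145,210),.002))
for k,(p,z) in P.items(): print(k,onz(c,*f(*p),z).round(4))
E
python3 fit.py; python3 - <<'E'
import cv2,pickle
c=pickle.load(open("w3.pkl","rb"))
x=c["frame"][45:170,180:405];cv2.imwrite("pics/w3c.png",cv2.resize(x,(800,444),interpolation=cv2.INTER_CUBIC)[:,:,::-1])
E
```

```text
endnear [0.6569 0.0975 0.002 ]
endfar [0.6531 0.1708 0.05  ]
ffl [0.4373 0.2078 0.005 ]
ffr [0.4261 0.146  0.005 ]
wallL [0.4414 0.2086 0.053 ]
wallR [0.4299 0.1424 0.053 ]
flapL [0.514  0.1857 0.041 ]
flapR [0.5086 0.1448 0.041 ]
bufTopL [0.6033 0.16   0.03  ]
bufTopR [0.599  0.1338 0.03  ]
roofL [0.5151 0.1971 0.052 ]
near0 [0.4293 0.1401 0.002 ]
```

View pics/w3c.png

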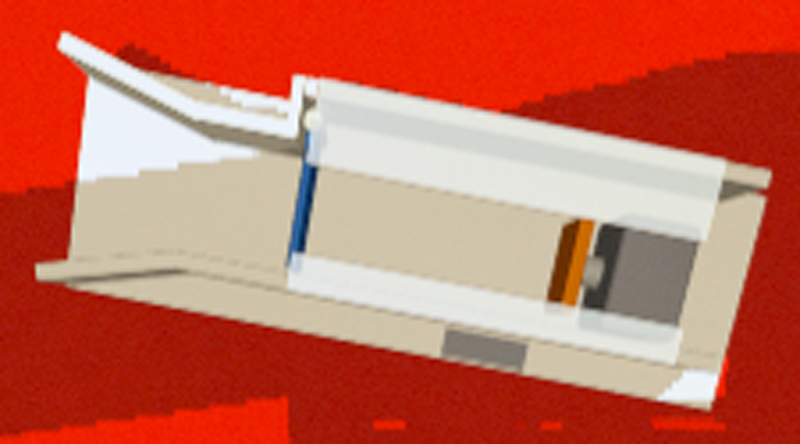

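```bash
cat > fit2.py <<'E'
from h import *
import pickle
from scipy.optimize import least_squares
c=pickle.load(open("w3.pkl","rb"))
f=lambda x,y:(180+x/3.5556,45+y/3.5556)
N=None
A=[((711,410),.0,155,-37),((767,197),.005,155,37),((400,350),.002,N,-37),((200,313),.002,N,-37),((500,200),.052,N,13),((700,237),.052,N,13),((400,181),.052,N,13),((400,272),.052,N,-13),((600,309),.052,N,-13),((298,268),.052,0,N),((80,180),.005,-80,N),((306,200),.041,-1,N)]
def res(q,full=False):
    R=[];
    for p,z,x,y in A:
        w=onz(c,*f(*p),z)[:2]-q[:2]; C,S=np.cos(q[2]),np.sin(q[2]); l=np.array([C*w[0]+S*w[1],-S*w[0]+C*w[1]])*1000
        if x is not N:R.append(l[0]-x)
        if y is not N:R.append(l[1]-y)
    return np.array(R)
s=least_squares(res,[.51,.163,-.17],x_scale=[1e-3,1e-3,1e-3],loss="soft_l1");q=s.x
print(q[:2].round(4),np.degrees(q[2]).round(2),res(q).round(1))
C,S=np.cos(q[2]),np.sin(q[2]);W=lambda x,y:(q[:2]+[C*x-S*y,S*x+C*y]).round(4)
print("front",W(-.055,0),"approach",W(-.08,0))
for nm,p,z in[("bufface top",(580,265),.03),("bufface top z20",(580,265),.02),("buf bottom",(551,300),.008)]:
    w=onz(c,*f(*p),z)[:2]-q[:2];print(nm,C*w[0]+S*w[1],-S*w[0]+C*w[1])
E
python3 fit2.py
```

```text
[0.5115 0.1612] -10.12 [-0.  -0.6 -1.7 -0.8 -0.  -0.2  0.1  0.7  0.   0.1  0.5  1.2 -0.4  0.6]
front [0.4574 0.1708] approach [0.4328 0.1752]
bufface top 0.09053737308331306 0.0008740976223658818
bufface top z20 0.09237680456135698 0.00167007130529713
buf bottom 0.08731372920121 -0.010609643320990406
```

The wrist view shows the dock with the flap at (264,105) and the orange pad at (341,119). The fit gives the origin at (0.5115, 0.161), yaw −10.1°, with the pad about 90 mm past the flap. I'm moving over the front part.

>>> {"op": "play_rows", "data": {
  "steps": [
    [[0.028,-0.018,0,0,0,0,0],[0.028,-0.018,0,0,0,0,0],[0.028,-0.018,0,0,0,0,0],[0.027,-0.018,0,0,0,0,0],[0,0,0,0,0,0.09,0],[0,0,0,0,0,0.087,0],[0,0,0.03,0,0,0,0],[0,0,0.03,0,0,0,0],[0,0,0.02,0,0,0,0],[0,0,0,0,0,0,0],[0,0,0,0,0,0,0]]
  ]
}}

```text
time_s: 7.4
tool_pos: [0.4595, 0.169, 0.1274]
tool_rot: [180.0, 0.0, 79.7]
force: [0.1, 0.0, -0.1]
grip_width: 0.0159
grasp_force: 50.0
```

```bash
cat > st.py <<'E'
from h import *
q=np.array([.5115,.1612]);C,S=np.cos(-.1766),np.sin(-.1766)
def loc(w): w=np.array(w)[:2]-q; return np.array([C*w[0]+S*w[1],-S*w[0]+C*w[1]])*1000
o=get_obs();p=np.array(o["tool_pos"]);print("t",o["time_s"],"tcp",p.round(4),np.round(o["tool_rot"],2),"local mm",loc(p).round(1),"F",np.round(o["force"],2))
E
cat > chk.py <<'E'
from st import *
c=read_camera("wrist")
import pickle; pickle.dump(dict(c),open("wl.pkl","wb"))
L=silhouettes("wrist","case_center")
for s in L[:2]:print(s["p"],s["extent"])
for k in("flap","buffer"):
    for s in silhouettes("wrist",k)[:1]:print(k,s["p"],s["extent"])
cv2.imwrite("pics/last.png",c["frame"][:,:,::-1])
E
python3 chk.py; python3 - <<'E'
import cv2
a=cv2.imread("pics/last.png")[90:330,180:500];cv2.imwrite("pics/w4.png",cv2.resize(a,(800,600),interpolation=cv2.INTER_CUBIC))
E
```

```text
t 7.4 tcp [0.4595 0.169  0.1274] [1.7999e+02 1.0000e-02 7.9750e+01] local mm [-52.5  -1.5] F [ 0.08  0.01 -0.08]
0.95 [258.7, 205.0, 304.8, 269.5]
flap 0.84 [327.8, 176.9, 339.7, 226.4]
buffer 0.63 [412.0, 195.5, 433.6, 223.5]
```

View pics/w4.png

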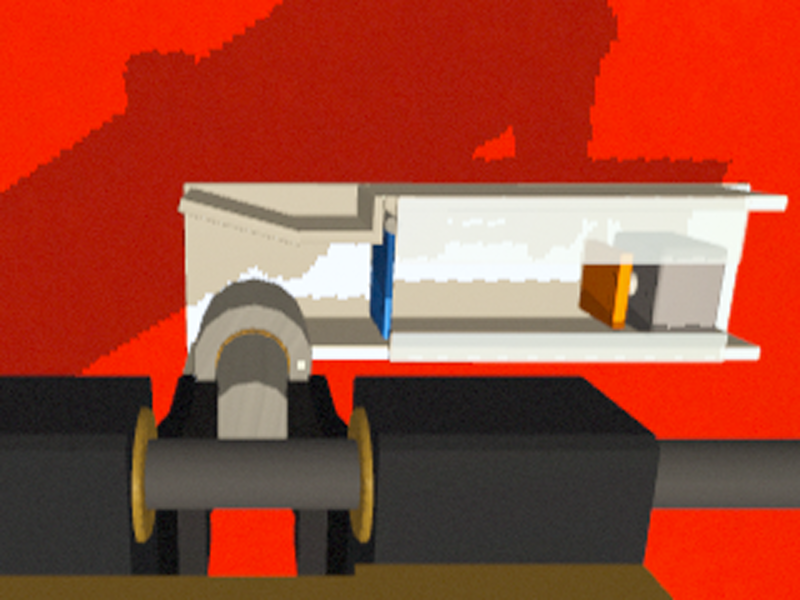

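```bash
python3 - <<'E'
from st import *
import pickle
c=pickle.load(open("wl.pkl","rb"));f=lambda x,y:(180+x/2.5,90+y/2.5)
for n,p,z in[("slotfar+13",(650,263),.052),("slotfar+13",(420,263),.052),("slotnear-13",(500,333),.052),("slotnear-13",(700,333),.052),("roof edge near",(392,360),.052),("endroof",(725,360),.052),("floorfar+37",(250,183),.005),("floorfarend",(748,186),.005),("flap near bottom-ish top",(391,325),.041),("bufface",(614,328),.03),("bufface",(630,320),.03)]:
    print(n,loc(onz(c,*f(*p),z)).round(1))
z0=.1274-.0494
print("body edge far y",loc(onz(c,*f(253,278),z0+.003))-[0,17],loc(onz(c,*f(253,306),z0+.04))-[0,17],loc(onz(c,*f(252,330),z0+.04))-[0,10.5], "top",loc(onz(c,*f(252,382),z0+.082))-[0,10])
print("x",loc(onz(c,*f(195,350),z0+.04)),loc(onz(c,*f(311,350),z0+.04)))
E
```

```text
t 7.6 tcp [0.4601 0.1701 0.1285] [ 1.7986e+02 -7.0000e-02  7.9830e+01] local mm [-52.1  -0.2] F [-0.45  1.   -1.39]
slotfar+13 [90.4 13.1]
slotfar+13 [ 7.4 13.3]
slotnear-13 [ 38.4 -13.1]
slotnear-13 [112.4 -13.3]
roof edge near [ -1.1 -23.6]
endroof [123.3 -23.8]
floorfar+37 [-54.   37.7]
floorfarend [151.9  36. ]
flap near bottom-ish top [  0.1 -13.1]
bufface [ 91.4 -17.7]
bufface [ 97.3 -14.4]
body edge far y [-52.94700075  -2.70796182] [-52.99941932  -2.45208308] [-53.28938141  -2.84944101] top [-53.29490662  -2.13180308]
x [-69.27041339   1.84533594] [-36.77386476   1.77907451]
```

>>> {"op": "play_rows", "data": {
  "steps": [
    [[0.0023,0,0,0,0,0,0],[0,0,0.02,0,0,0,0],[0,0,0.02,0,0,0,0],[0,0,0.015,0,0,0,0],[0,0,0.005,0,0,0,0],[0,0,0,0,0,0,0],[0,0,0,0,0,0,0]]
  ]
}}

```text
time_s: 8.3
tool_pos: [0.4601, 0.1726, 0.0679]
tool_rot: [179.9, -0.0, 79.9]
force: [-0.6, 0.1, -1.0]
grip_width: 0.0157
grasp_force: 50.0
```

```bash
python3 chk.py; python3 chk.py|head -1;python3 chk.py|head -1
```

```text
t 8.3 tcp [0.4601 0.1726 0.0679] [ 1.7992e+02 -4.0000e-02  7.9870e+01] local mm [-52.6   2.2] F [-0.56  0.12 -1.  ]
0.66 [256.5, 205.7, 307.5, 267.3]
buffer 0.84 [438.2, 215.0, 469.9, 247.1]
t 8.5 tcp [0.4601 0.1725 0.0678] [ 1.7992e+02 -4.0000e-02  7.9860e+01] local mm [-52.6   2. ] F [-0.18 -0.5  -1.41]
t 8.7 tcp [0.4596 0.1723 0.0672] [ 1.7997e+02 -1.0000e-02  7.9860e+01] local mm [-53.    1.8] F [-0.66  0.21 -0.65]
```

>>> {"op": "play_rows", "data": {
  "steps": [
    [[0,0,0.004,0,0,0,0],[0,0,0.004,0,0,0,0],[0,0,0.003,0,0,0,0],[0,0,0,0,0,0,0],[0,0,0,0,0,0,0],[0,0,0,0,0,0,0]]
  ]
}}

```text
time_s: 9.5
tool_pos: [0.4595, 0.1723, 0.056]
tool_rot: [180.0, -0.0, 79.9]
force: [-0.5, -0.1, -0.9]
grip_width: 0.0153
grasp_force: 50.0
```

```bash
python3 chk.py; python3 chk.py|head -1;python3 - <<'E'
from h import *
import pickle
c=pickle.load(open("wl.pkl","rb"))
cv2.imwrite("pics/w5.png",cv2.resize(c["frame"][120:330,180:460],(800,600),interpolation=cv2.INTER_CUBIC)[:,:,::-1])
E
```

```text
t 9.5 tcp [0.4595 0.1723 0.056 ] [ 1.7999e+02 -1.0000e-02  7.9860e+01] local mm [-53.1   1.8] F [-0.49 -0.1  -0.87]
0.77 [254.0, 207.4, 305.0, 266.9]
flap 0.56 [341.1, 190.7, 358.5, 242.9]
buffer 0.17 [243.6, 175.2, 560.0, 263.8]
t 9.7 tcp [0.4595 0.1723 0.0561] [ 1.7998e+02 -1.0000e-02  7.9860e+01] local mm [-53.1   1.8] F [-0.55  0.31 -1.01]
```

View pics/w5.png

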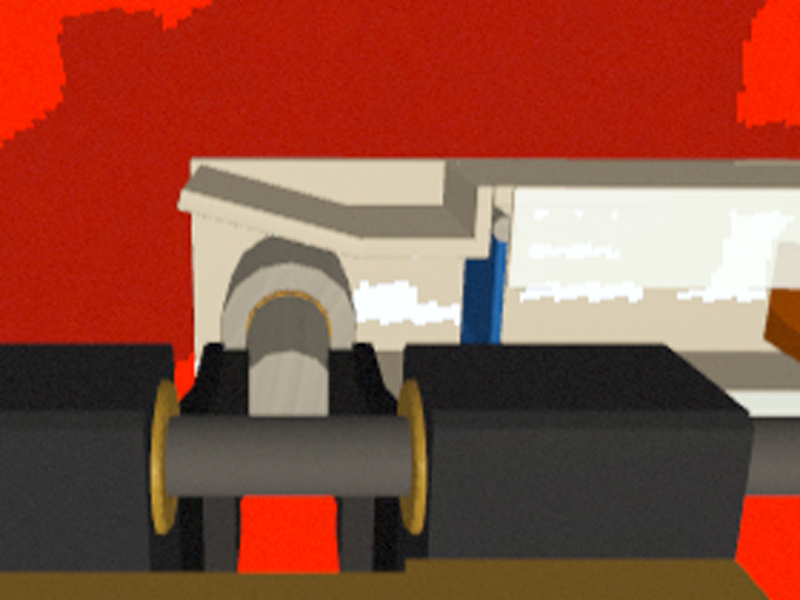

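The case stands in the front part with the flap shut (blue at (348,215)).

```bash
python3 - <<'E'
from st import *
import pickle
c=pickle.load(open("wl.pkl","rb"));f=lambda x,y:(180+x/2.857,120+y/2.857)
z0=.0561-.0494
for n,p,z,r in[("foot",(285,237),z0+.003,17),("bodytop",(288,263),z0+.04,17),("lidbase",(288,290),z0+.04,10.5),("lidtop",(290,351),z0+.082,10),("wall in 19.5",(420,238),.052,0),("slot13",(600,290),.052,0)]:
    print(n,(loc(onz(c,*f(*p),z))-[0,r]).round(1))
E
```

```text
t 9.9 tcp [0.4595 0.1722 0.056 ] [179.99   0.    79.86] local mm [-53.2   1.7] F [ 0.21 -0.17 -0.36]
foot [-54.7  -0.9]
bodytop [-53.9   1. ]
lidbase [-53.9   0.8]
lidtop [-53.5   1.1]
wall in 19.5 [-23.1  25.4]
slot13 [20.  12.8]
```

>>> {"op": "play_rows", "data": {
  "steps": [
    [[0,0.006,0,0,0,0,0],[0,0.008,0,0,0,0,0],[0,0.008,0,0,0,0,0],[0,0.008,0,0,0,0,0],[0,0.004,0,0,0,0,0],[0,0.004,0,0,0,0,0],[0,0.004,0,0,0,0,0],[0,0.004,0,0,0,0,0]]
  ],
  "force": 60
}}

```text
time_s: 10.7
tool_pos: [0.5035, 0.1645, 0.0556]
tool_rot: [-179.8, 0.0, 79.9]
force: [-4.7, 1.2, 0.1]
grip_width: 0.0151
grasp_force: 60.1
```

```bash
python3 chk.py
```

```text
t 10.7 tcp [0.5035 0.1645 0.0556] [-1.7985e+02  3.0000e-02  7.9890e+01] local mm [-8.5  1.8] F [-4.74  1.19  0.05]
0.89 [256.0, 203.4, 304.6, 267.9]
flap 0.67 [289.3, 193.0, 319.0, 254.4]
buffer 0.81 [394.9, 219.0, 421.9, 241.8]
```

>>> {"op": "play_rows", "data": {
  "steps": [
    [[0,0.004,-0.0008,0,0,0,0],[0,0.005,0,0,0,0,0],[0,0.005,0,0,0,0,0],[0,0.005,0,0,0,0,0],[0,0.005,0,0,0,0,0],[0,0.004,0,0,0,0,0]]
  ]
}}

```text
time_s: 11.5
tool_pos: [0.5303, 0.1581, 0.0556]
tool_rot: [-179.8, 0.2, 79.9]
force: [-5.5, -0.6, -0.5]
grip_width: 0.015
grasp_force: 60.3
```

```bash
python3 chk.py
```

```text
t 11.5 tcp [0.5303 0.1581 0.0556] [-1.7978e+02  1.5000e-01  7.9860e+01] local mm [19.1  0.3] F [-5.55 -0.62 -0.47]
0.61 [254.4, 221.7, 299.1, 268.3]
flap 0.46 [134.3, 176.8, 461.1, 264.7]
buffer 0.89 [361.0, 220.2, 385.2, 239.8]
```

>>> {"op": "play_rows", "data": {
  "steps": [
    [[0.0005,0.005,0,0,0,0,0],[0.0005,0.005,0,0,0,0,0],[0,0.005,0,0,0,0,0],[0,0.005,0,0,0,0,0],[0,0.005,0,0,0,0,0],[0,0.005,0,0,0,0,0],[0,0.003,0,0,0,0,0]]
  ]
}}

```text
time_s: 12.4
tool_pos: [0.5673, 0.1546, 0.0576]
tool_rot: [179.8, -0.1, 79.8]
force: [-0.4, 0.3, -1.7]
grip_width: 0.0153
grasp_force: 60.0
```

```bash
python3 chk.py; python3 - <<'E'
from h import *
import pickle
c=pickle.load(open("wl.pkl","rb"))
cv2.imwrite("pics/w6.png",cv2.resize(c["frame"][140:340,160:440],(800,571),interpolation=cv2.INTER_CUBIC)[:,:,::-1])
E
```

```text
t 12.4 tcp [0.5673 0.1546 0.0576] [ 1.7979e+02 -1.1000e-01  7.9820e+01] local mm [56.1  3.3] F [-0.43  0.26 -1.74]
0.7 [258.5, 222.6, 304.4, 269.6]
flap 0.78 [194.8, 199.0, 213.8, 245.1]
buffer 0.87 [315.3, 220.6, 334.6, 242.8]
```

View pics/w6.png

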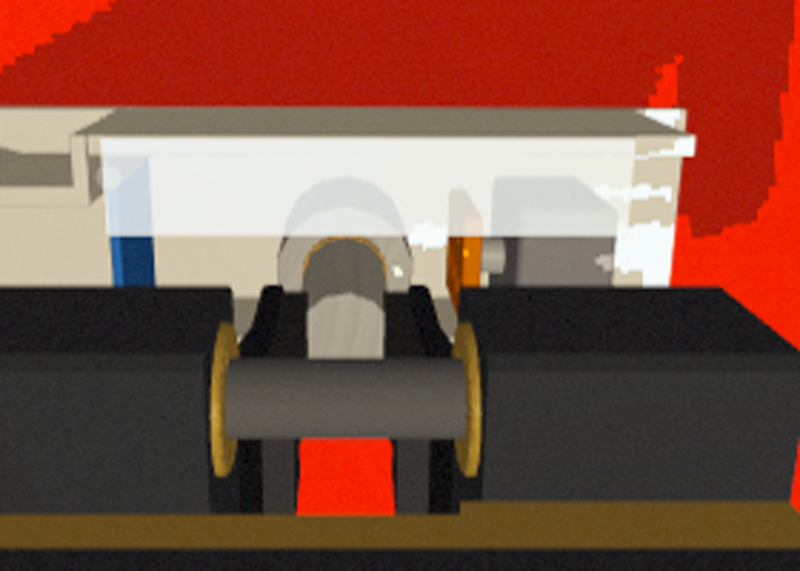

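The flap is shut behind the case (blue at (205,222)), the case is upright, and the pad is about 15 mm ahead at (325,231). I'm creeping towards it.

>>> {"op": "play_rows", "data": {
  "steps": [
    [[-0.0008,0.003,0,0,0,0,0],[-0.0007,0.003,0,0,0,0,0],[0,0.002,0,0,0,0,0],[0,0.002,0,0,0,0,0],[0,0.001,0,0,0,0,0],[0,0,0,0,0,0,0],[0,0,0,0,0,0,0]]
  ]
}}

```text
time_s: 13.3
tool_pos: [0.5754, 0.151, 0.0567]
tool_rot: [-180.0, 0.0, 79.9]
force: [-0.1, 0.6, -0.8]
grip_width: 0.0153
grasp_force: 60.0
```

```bash
for i in 1 2 3; do python3 chk.py; done; python3 - <<'E'
from st import *
import pickle
c=pickle.load(open("wl.pkl","rb"))
for k in("buffer","case_center","flap"):
    s=silhouettes("wrist",k)[0];L,T,R,B=s["extent"]
    print(k,[loc(onz(c,u,225,z)).round(1) for u in(L,R) for z in(.01,.03,.046)])
E
```

```text
t 13.3 tcp [0.5754 0.151  0.0567] [-180.      0.     79.86] local mm [64.7  1.2] F [-0.11  0.58 -0.85]
0.91 [258.6, 221.8, 306.2, 269.1]
flap 0.58 [185.5, 217.6, 204.7, 244.7]
buffer 0.61 [306.2, 220.9, 324.9, 249.3]
t 13.5 tcp [0.5754 0.151  0.0568] [180.     0.    79.86] local mm [64.7  1.2] F [-0.15 -0.   -2.07]
0.61 [254.8, 220.3, 305.2, 269.1]
flap 0.84 [183.2, 215.1, 206.2, 242.1]
buffer 0.92 [306.1, 220.5, 325.0, 252.0]
t 13.7 tcp [0.5755 0.151  0.0568] [179.99   0.    79.86] local mm [64.8  1.2] F [-0.53  0.25 -1.52]
0.9 [257.1, 222.5, 305.3, 269.5]
flap 0.73 [186.6, 219.7, 203.4, 244.4]
buffer 0.72 [306.5, 218.0, 322.1, 251.3]
t 13.9 tcp [0.5755 0.151  0.0568] [179.99   0.    79.86] local mm [64.8  1.2] F [ 0.53 -0.05 -1.37]
buffer [array([85.3, -3.3]), array([83.5,  2.8]), array([82.1,  7.7]), array([98.2, -3.3]), array([95.3,  2.8]), array([93. ,  7.7])]
case_center [array([44.4, -3.3]), array([46. ,  2.8]), array([47.4,  7.7]), array([84.3, -3.3]), array([82.6,  2.8]), array([81.2,  7.7])]
flap [array([-13.9,  -3.3]), array([-7.4,  2.8]), array([-2.2,  7.7]), array([-0. , -3.3]), array([5.3, 2.8]), array([9.6, 7.7])]
```

>>> {"op": "play_rows", "data": {
  "steps": [
    [[0,0.001,0,0,0,0,0],[0,0.001,0,0,0,0,0],[0,0.001,0,0,0,0,0],[0,0,0,0,0,0,0],[0,0,0,0,0,0,0]]
  ]
}}

```text
time_s: 14.55
tool_pos: [0.5784, 0.1504, 0.0567]
tool_rot: [-180.0, 0.0, 79.9]
force: [0.1, 0.1, -2.3]
grip_width: 0.0152
grasp_force: 60.0
```

```bash
for i in 1 2 3; do python3 chk.py; done
```

```text
t 14.55 tcp [0.5784 0.1504 0.0567] [-180.      0.     79.85] local mm [67.8  1.1] F [ 0.08  0.08 -2.3 ]
0.92 [255.8, 222.9, 304.4, 269.4]
flap 0.75 [180.9, 217.4, 200.2, 246.0]
buffer 0.65 [305.6, 217.7, 319.2, 242.3]
t 14.75 tcp [0.5784 0.1505 0.0568] [180.     0.    79.86] local mm [67.8  1.2] F [ 0.21 -0.85 -1.3 ]
0.56 [256.6, 219.7, 303.5, 268.5]
flap 0.9 [181.5, 220.7, 199.5, 243.2]
buffer 0.6 [303.1, 219.5, 321.1, 242.8]
t 14.95 tcp [0.5784 0.1504 0.0568] [179.99   0.    79.86] local mm [67.8  1.2] F [-0.27  0.18 -1.78]
0.63 [255.7, 220.5, 304.7, 268.9]
flap 0.77 [181.2, 216.8, 198.5, 243.7]
buffer 0.84 [305.1, 219.6, 319.9, 240.7]
```

No contact yet.

>>> {"op": "play_rows", "data": {
  "steps": [
    [[0,0.001,0,0,0,0,0],[0,0.001,0,0,0,0,0],[0,0,0,0,0,0,0],[0,0,0,0,0,0,0]]
  ]
}}

```text
time_s: 15.55
tool_pos: [0.5799, 0.1503, 0.0567]
tool_rot: [-179.9, 0.0, 79.9]
force: [-2.0, 0.3, 0.5]
grip_width: 0.0153
grasp_force: 60.0
```

>>> {"op": "play_rows", "data": {
  "steps": [
    [[0,0,0,0,0,0,0]]
  ]
}}

```text
time_s: 15.65
tool_pos: [0.58, 0.1503, 0.0567]
tool_rot: [-180.0, 0.0, 79.9]
force: [-2.0, -0.3, 0.1]
grip_width: 0.0149
grasp_force: 60.0
```

>>> {"op": "play_rows", "data": {
  "steps": [
    [[0,0,0,0,0,0,0]]
  ]
}}

```text
time_s: 15.75
tool_pos: [0.5801, 0.1502, 0.0567]
tool_rot: [-180.0, 0.0, 79.9]
force: [-2.5, 0.1, -0.5]
grip_width: 0.0154
grasp_force: 60.0
```

Contact at about 2 N. I'm pressing about 3.5 mm, which should read about 5.5–6 N.

>>> {"op": "play_rows", "data": {
  "steps": [
    [[0,0.001,0,0,0,0,0],[0,0.001,0,0,0,0,0],[0,0.001,0,0,0,0,0],[0,0,0,0,0,0,0],[0,0,0,0,0,0,0]]
  ]
}}

```text
time_s: 16.25
tool_pos: [0.583, 0.1498, 0.0568]
tool_rot: [-180.0, 0.0, 79.9]
force: [-4.1, 0.3, 2.4]
grip_width: 0.0151
grasp_force: 60.1
```

```bash
for i in 1 2 3; do python3 chk.py|grep -v buf; done
```

```text
t 16.25 tcp [0.583  0.1498 0.0568] [-179.97    0.     79.87] local mm [72.4  1.3] F [-4.11  0.32  2.36]
0.58 [253.5, 220.3, 302.4, 268.3]
flap 0.69 [173.3, 218.1, 198.0, 243.5]
t 16.45 tcp [0.5832 0.1496 0.0567] [-179.98    0.     79.87] local mm [72.6  1.2] F [-4.12  0.93  3.1 ]
0.81 [255.0, 221.9, 304.6, 269.4]
flap 0.86 [174.2, 219.9, 194.2, 240.8]
t 16.65 tcp [0.5833 0.1496 0.0568] [-179.99    0.     79.86] local mm [72.7  1.2] F [-4.28  1.36  1.79]
0.82 [257.4, 219.6, 303.6, 267.0]
flap 0.71 [174.0, 218.1, 196.0, 244.4]
```

>>> {"op": "play_rows", "data": {
  "steps": [
    [[0,0.001,0,0,0,0,0],[0,0.0005,0,0,0,0,0],[0,0,0,0,0,0,0],[0,0,0,0,0,0,0],[0,0,0,0,0,0,0]]
  ]
}}

```text
time_s: 17.35
tool_pos: [0.5845, 0.1494, 0.0568]
tool_rot: [-180.0, 0.0, 79.9]
force: [-5.4, 0.6, 3.2]
grip_width: 0.015
grasp_force: 60.2
```

```bash
for i in 1 2 3; do python3 chk.py|grep -v buf; done
```

```text
t 17.35 tcp [0.5845 0.1494 0.0568] [-1.7996e+02  1.0000e-02  7.9870e+01] local mm [73.9  1.2] F [-5.41  0.64  3.17]
0.94 [255.6, 220.5, 303.2, 272.1]
flap 0.85 [172.1, 216.5, 194.4, 244.3]
t 17.55 tcp [0.5845 0.1494 0.0568] [-1.7996e+02  1.0000e-02  7.9860e+01] local mm [73.9  1.2] F [-5.67  0.69  3.15]
0.7 [255.7, 218.9, 303.7, 269.8]
flap 0.81 [168.3, 196.8, 191.4, 242.7]
t 17.75 tcp [0.5845 0.1494 0.0568] [-1.7996e+02  1.0000e-02  7.9870e+01] local mm [73.9  1.2] F [-5.58  0.92  3.86]
0.58 [256.2, 221.7, 304.0, 267.3]
flap 0.84 [175.7, 219.2, 192.2, 242.8]
```

>>> {"op": "play_rows", "data": {
  "steps": [
    [[0,0.0005,0,0,0,0,0],[0,0,0,0,0,0,0],[0,0,0,0,0,0,0],[0,0,0,0,0,0,0],[0,0,0,0,0,0,0],[0,0,0,0,0,0,0]]
  ]
}}

```text
time_s: 18.55
tool_pos: [0.5849, 0.1494, 0.0568]
tool_rot: [-180.0, 0.0, 79.9]
force: [-5.6, 0.9, 3.9]
grip_width: 0.0153
grasp_force: 60.2
```

```bash
python3 - <<'E'
from st import *
import pickle
c=read_camera("wrist")["frame"]
b=pickle.load(open("w3.pkl","rb"))
cv2.imwrite("pics/w7.png",cv2.resize(c[195:275,160:400],(800,267),interpolation=cv2.INTER_CUBIC)[:,:,::-1])
E
```

```text
t 18.55 tcp [0.5849 0.1494 0.0568] [-1.7995e+02  1.0000e-02  7.9870e+01] local mm [74.3  1.3] F [-5.65  0.89  3.92]
```

View pics/w7.png

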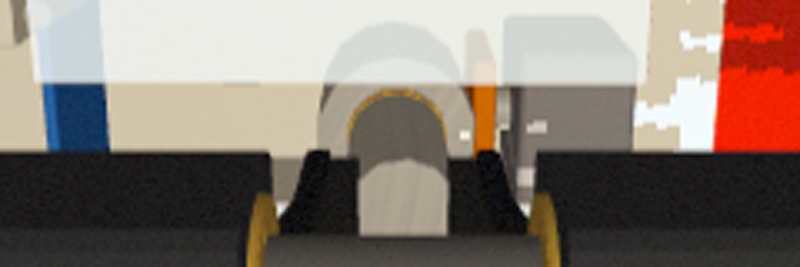

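>>> {"op": "play_rows", "data": {
  "steps": [
    [[0,0,-0.0007,0,0,0,0],[0,0.0005,0,0,0,0,0],[0,0,0,0,0,0,0],[0,0,0,0,0,0,0],[0,0,0,0,0,0,0],[0,0,0,0,0,0,0]]
  ]
}}

```text
time_s: 19.2
tool_pos: [0.5849, 0.1492, 0.057]
tool_rot: [-179.9, 0.0, 79.9]
force: [-6.7, 0.7, 1.3]
grip_width: 0.0151
grasp_force: 60.2
```

```bash
for i in 1 2 3; do python3 chk.py|grep " F"; done
```

```text
t 19.2 tcp [0.5849 0.1492 0.057 ] [-1.799e+02  3.000e-02  7.987e+01] local mm [74.4  1.1] F [-6.75  0.74  1.3 ]
t 19.4 tcp [0.5849 0.1492 0.057 ] [-1.799e+02  3.000e-02  7.987e+01] local mm [74.4  1.1] F [-4.85  0.94  1.95]
t 19.6 tcp [0.5849 0.1492 0.057 ] [-1.799e+02  3.000e-02  7.987e+01] local mm [74.4  1.1] F [-5.    0.93  2.3 ]
```

>>> {"op": "play_rows", "data": {
  "steps": [
    [[0,0.0006,0,0,0,0,0],[0,0,0,0,0,0,0],[0,0,0,0,0,0,0],[0,0,0,0,0,0,0],[0,0,0,0,0,0,0],[0,0,0,0,0,0,0]]
  ]
}}

```text
time_s: 20.4
tool_pos: [0.5854, 0.1492, 0.057]
tool_rot: [-179.9, 0.0, 79.9]
force: [-6.3, 0.0, 1.5]
grip_width: 0.0152
grasp_force: 60.3
```

```bash
for i in 1 2 3; do python3 chk.py|grep " F"; done
```

```text
t 20.4 tcp [0.5854 0.1492 0.057 ] [-1.7988e+02  3.0000e-02  7.9870e+01] local mm [74.8  1.2] F [-6.3   0.02  1.45]
t 20.6 tcp [0.5853 0.1492 0.057 ] [-1.7988e+02  3.0000e-02  7.9880e+01] local mm [74.8  1.2] F [-5.77  1.    1.7 ]
t 20.8 tcp [0.5853 0.1492 0.057 ] [-1.7988e+02  3.0000e-02  7.9870e+01] local mm [74.8  1.1] F [-6.21  0.46  2.  ]
```

The press is firm at 6.2 N, about 3 mm. I'm backing off, lowering and releasing.

>>> {"op": "play_rows", "data": {
  "steps": [
    [[0,-0.002,0,0,0,0,0],[0,-0.003,0,0,0,0,0],[0,-0.002,0,0,0,0,0],[0,0,0,0,0,0,0],[0,0,0.001,0,0,0,0],[0,0,0.0007,0,0,0,0],[0,0,0,0,0,0,0],[0,0,0,0,0,0,0]]
  ],
  "force": 20
}}

```text
time_s: 21.8
tool_pos: [0.5796, 0.1502, 0.0557]
tool_rot: [180.0, -0.0, 79.9]
force: [0.1, -0.7, -1.2]
grip_width: 0.017
grasp_force: 19.9
```

```bash
for i in 1 2; do python3 chk.py; done
```

```text
t 21.8 tcp [0.5796 0.1502 0.0557] [179.99  -0.    79.86] local mm [69.   1.2] F [ 0.11 -0.7  -1.24]
0.94 [249.8, 220.6, 297.7, 271.1]
flap 0.6 [178.7, 219.8, 199.0, 245.1]
buffer 0.83 [299.8, 217.7, 319.1, 239.0]
t 22.0 tcp [0.5796 0.1502 0.0558] [179.99  -0.    79.86] local mm [69.   1.2] F [-0.59  0.37 -2.11]
0.72 [250.6, 222.5, 300.8, 269.4]
flap 0.69 [172.7, 200.4, 197.7, 243.8]
buffer 0.75 [300.0, 219.3, 316.8, 240.5]
```

>>> {"op": "play_rows", "data": {
  "steps": [
    [[0,0,0.001,0,0,0,0],[0,0,0,0,0,0,0],[0,0,0,0,0,0,0.02],[0,0,0,0,0,0,0.022],[0,0,0,0,0,0,0.026],[0,0,0,0,0,0,0.032],[0,0,0,0,0,0,0.04],[0,0,0,0,0,0,0.05],[0,0,0,0,0,0,0.05]]
  ]
}}

```text
time_s: 23.1
tool_pos: [0.5796, 0.1502, 0.0547]
tool_rot: [180.0, 0.0, 79.9]
force: [0.8, -0.5, 0.2]
grip_width: 0.0463
grasp_force: 0.0
```

>>> {"op": "play_rows", "data": {
  "steps": [
    [[0,0,-0.003,0,0,0,0.05],[0,0,-0.01,0,0,0,0.05],[0,0,-0.03,0,0,0,0.05],[0,0,-0.04,0,0,0,0.05],[0,0,-0.04,0,0,0,0.05],[0,0,0,0,0,0,0.05],[-0.04,0,0,0,0,0,0.05],[-0.03,0,0,0,0,0,0.05],[0,0,0,0,0,0,0.05],[0,0,0,0,0,0,0.05],[0,0,0,0,0,0,0.05]]
  ]
}}

```text
time_s: 24.2
tool_pos: [0.5672, 0.0828, 0.178]
tool_rot: [180.0, -0.1, 80.0]
force: [0.3, -0.5, -0.1]
grip_width: 0.0498
grasp_force: 0.0
```

```bash
python3 chk.py; python3 - <<'E'
from h import *
import pickle
c=pickle.load(open("wl.pkl","rb"))
cv2.imwrite("pics/w8.png",cv2.resize(c["frame"][40:280,120:440],(800,600),interpolation=cv2.INTER_CUBIC)[:,:,::-1])
E
```

```text
t 24.2 tcp [0.5672 0.0828 0.178 ] [ 1.7999e+02 -5.0000e-02  7.9950e+01] local mm [ 68.6 -67.3] F [ 0.29 -0.5  -0.15]
0.68 [255.9, 123.5, 288.9, 149.6]
flap 0.67 [212.6, 119.2, 223.7, 151.6]
buffer 0.77 [295.7, 121.8, 307.0, 145.6]
```

View pics/w8.png

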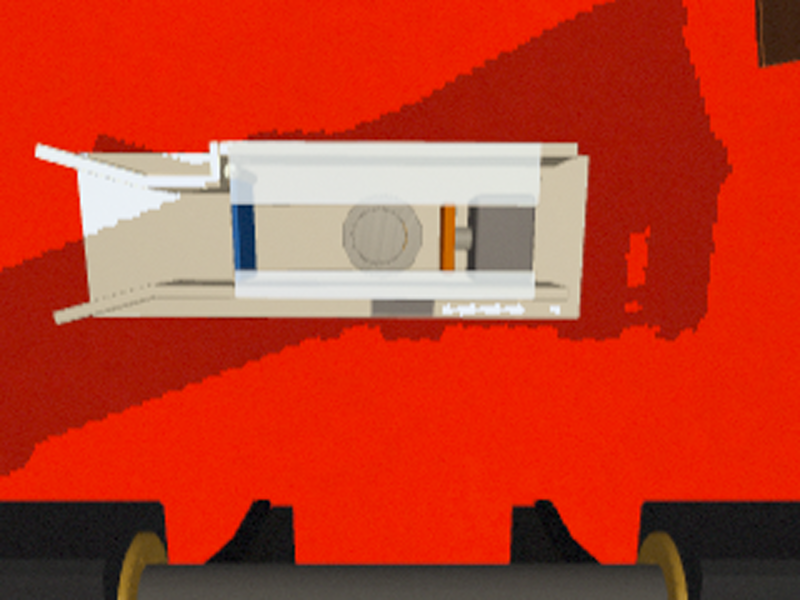

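The case stands upright in the bay at (272,135), the flap is shut at (218,135), the buffer is free, and the gripper is clear.

```bash
python3 -c "
from cell import sign_off
print(sign_off())"
```

```text
the job is handed in; nothing more can be done
None
```

I handed the job in at about 24 s: the case stands released in the bay with the flap shut, after pressing the buffer by about 3 mm (estimated from about 6 N of push force); no verdict came back, and I viewed 13 pictures, over the limit of 10.

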